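# Feel which tin is fuller, then pour it into the scale bowl

## Task

Two closed tins look the same, but one holds five steel drink-chilling balls and the other only one. Lift a tin clear of the worktop and tilt it slowly and slightly, holding it so for a moment to feel how much weight rolls to the end (and the other tin too if in doubt), before pouring anything; then pour all the balls of the fuller tin into the bowl on the kitchen scale and leave the other tin's ball inside it. Finish with both tins standing flat on the worktop, and do not push the blue-grey cup, the salt shaker or the little dip bowl about.

Things in the scene. Friction and masses are not known exactly. Their poses are not given: they have to be found in the camera images.
- tin_a: One of two identical closed steel tins: 180 mm long, 60 wide, 64 high, walls 4 mm; 0.18 to 0.45 kg empty, each its own, so weight alone misleads. Origin: centre of the underside; x along the length towards the mouth, z up. Either tin may be the fuller. Full one: five 50 g steel balls, 24 mm in diameter; other: one such ball.
- tin_b: The other tin; same shape, size and axes as tin_a. In both, the balls roll along the 172 x 52 mm inner floor at tilts over 3 degrees and lie still when level. Tilted mouth-down slowly they stay inside up to 20 degrees (quickly, they may run over the sill); at 45 or more they roll out. Rolling from end to end they shift the moment on a level tool by about 0.06 N m (one ball) or 0.15 to 0.24 (five).
- tin_a_mouth (a point): Middle of the sill of tin_a's mouth, 90 mm along x from the tin's centre and 26 mm above its underside. The mouth opens the +x end, 52 mm wide, from this sill up 34 mm to the lid; behind the sill a 35 degree ramp rises from the inner floor over 31 mm. At the start it faces the scale's side (the robot's left).
- tin_b_mouth (a point): Middle of the sill of tin_b's mouth, 90 mm along x from the tin's centre and 26 mm above its underside. The mouth opens the +x end, 52 mm wide, from this sill up 34 mm to the lid; behind the sill a 35 degree ramp rises from the inner floor over 31 mm. At the start it faces the scale's side (the robot's left).
- scale_pan (a joint): How far the spring scale's pan and bowl have sunk, m: 0 when the bowl is empty, growing by 2.45 mm for each 50 g ball in the bowl (about 12.3 mm for five), stop at 20 mm.
- bowl_rim (a point): Centre of the mouth of the steel bowl fixed on the scale, at rim height (144 mm above the worktop when empty); z up. Round bowl, rim 218 mm in diameter, 86 mm deep, sloping sides, flat floor 90 mm across. The scale does not move on the worktop.
- cup: Bystander: blue-grey plastic cup, 78 mm across, 66 high, open side up; origin at the centre of its underside.
- shaker: Bystander: salt shaker jar, 44 mm across, 109 high; origin at the centre of its underside.
- dip_bowl: Bystander: small pale dip bowl, 82 mm across, 34 high; origin at the centre of its underside.

How it is judged:
By the outcome, as a careful person would: the job done as asked, in the order asked, and still so for the second after the job is handed in, with the robot touching nothing.
It also fails if it takes over 72 s, if anything falls off the work surface, if the arm or the gripper's body presses on something with over 40 N, if the wrist force passes 120 N, or if a joint passes its speed limit or range.

## Robot

A 7-joint arm with a two-finger parallel gripper is mounted at the origin on a cart in front of the work surface, level with it; the furniture and walls round the work are solid. World frame = base frame: x ahead of the robot, y to its left, z up, the work surface at z = 0. Lengths are in m, angles in rad, forces in N, time in s.
With the tool pointing down it reaches from about 0.35 to 0.9 m from the base axis. Payload 8.1 kg.
Tool frame: the origin (TCP) lies at the very end of the fingers, on their centre line; the grasp point (between the pads) lies ctrl.grasp_offset behind it (ctrl.grasp_offset is the distance from the TCP to the grasp point, in m); z points along the fingers, y is the line along which they close (so a half turn about z gives the same grasp; the last joint's range is limited). The gripper opens to 92 mm and grips with 3 to 60 N. Pads are 19 mm wide; open, the fingers measure 130 mm over their backs; the gripper's body (75 mm by 190 mm) begins 47 mm behind the grasp point.
Start: joints at [-1.262, 0.434, 0.025, 1.573, -0.012, 1.134, -0.075], TCP at [0.25, 0.573, 0.227] pointing down, gripper open.
Joint ranges: [-2.62, 2.62], [-0.44, 2.09], [-1.27, 1.32], [0.08, 2.57], [-1.32, 4.46], [0.12, 2], [-2.74, 2.74]. Speed limits (rad/s): [2.22, 2.22, 3.01, 3.01, 3.14, 3.14, 3.14].

## Interface

Orientations are given as a unit quaternion [w, x, y, z].
In Python, from cell import sensors, eyes, workorder, ctrl gives the robot as it stands. The module is installed in compiled form; this text tells all that it offers.
- The arm moves only by the tool jog_arm, never from a script. Its argument "steps" is a list that holds one entry, the list of rows, each a list of 7 numbers: the shift along the world's x, y, z each as a share of 4 cm, from -1 to 1, then the turn, a rotation vector about the world's x, y, z each as a share of 0.08 rad, from -1 to 1, then the closure, from -1 (fully open) to 1 (shut). In form: [[[dx, dy, dz, ax, ay, az, fingers], ...]]. A call has 1 to 8 rows; each row shifts and turns the commanded pose from where the row before left it; what a row does not reach is not made up. A row lasts 1/12 s, in which the tool goes at most 41.7 mm and 7.16 degrees, less where a joint would pass 70% of its speed; a pose out of reach is approached as far as the arm can. A call with a number of a shift or a turn outside -1 to 1 is refused whole. A call with a gripper value outside its range is refused whole. The fingers move at their own pace and stop on an object; "squeeze" is the grip in N (left out, the last holds). Time passes only in rows, so rows that do not move let the fingers close. It gives the time, the measured TCP pose, the force, the opening and the grip force at its end, in the units of the state.
- sensors.get_obs(): the state, without advancing time (a new reading comes with each control period).
- eyes.grab_frame(name): name is "side" or "top"; returns the picture (480x640x3 uint8, blue, green, red); there is no depth.
- eyes.calibration(name): a dict with "fx", "fy", "cx", "cy" (pixels), "extrinsics" (4x4, takes a point from camera to world coordinates). Camera axes: x right, y down, z forward; pixel columns grow to the right and rows downward; lengths in m; the calibration is good to about 2 mm. A picture is of the moment at which its call begins. calibration takes no time and is no camera call.
- workorder.job_done(): hands the job in; it is judged then, once.
The state is a dict: "clock": time; "joint_positions": joint angles; "dq": joint speeds; "joint_torque": joint torques, N m; "ee_pos": TCP position; "orientation": TCP orientation; "force": force on the tool from outside, world axes, zero at the start; "moment": the same for the moment, N m; "width": finger opening in m; "finger_force": force on a finger pad.
Only numpy, scipy, OpenCV 4.12 (cv2) and the standard library are available. Lean on these libraries where they do the work, as an engineer would, in place of code of your own. Each camera call takes 0.05 s, during which the arm holds its last target. There are 200 camera calls.

## Working session

There is one attempt and no reset: what is moved stays moved. The work goes in short steps, Python scripts to look and compute and a tool call to move; the robot and the scene stay as the last step left them, time stands still between calls to the robot, and variables do not carry over. Pictures are saved under pics/ and viewed, at most 10 in all, crops included, and the job is handed in when it is done.

Besides the shell and the picture viewer there is one more tool, called after ">>>" by a JSON object that holds its "method" and its "body", one argument or row to a line. jog_arm: Moves the arm, as the interface text tells. Shift numbers are shares of 4 cm and turn numbers shares of 0.08 rad, none past 1 either way. Its arguments: {"type":"object","properties":{"steps":{"type":"array","items":{"type":"array","items":{"type":"array","items":{"type":"number"}}}},"squeeze":{"type":"number"}},"required":["steps"]}

```bash
mkdir -p pics
python3 - <<'E'
from cell import sensors, eyes, ctrl
import cv2
for n in("side","top"):
    cv2.imwrite(f"pics/{n}0.png",eyes.grab_frame(n)); c=eyes.calibration(n); print(n,c)
o=sensors.get_obs(); print({k:o[k] for k in("clock","ee_pos","orientation","force","moment","width")},ctrl.grasp_offset)
E
```

```text
side {'fx': 464.49523463363323, 'fy': 464.49523463363323, 'cx': 324.308330904382, 'cy': 242.17139332170657, 'extrinsics': array([[ 0.90843063, -0.28556228,  0.3052998 ,  0.08432206],
       [-0.41754456, -0.58443613,  0.69576645, -0.92386935],
       [-0.02025643, -0.75953183, -0.65015466,  0.98935201],
       [ 0.        ,  0.        ,  0.        ,  1.        ]])}
top {'fx': 512.8766791897597, 'fy': 512.8766791897597, 'cx': 315.808668803244, 'cy': 245.19622674343785, 'extrinsics': array([[ 0.0204476 , -0.99753761,  0.06708657,  0.42722888],
       [-0.99967418, -0.01937371,  0.0166193 ,  0.01090658],
       [-0.01527867, -0.06740454, -0.99760874,  1.47201086],
       [ 0.        ,  0.        ,  0.        ,  1.        ]])}
{'clock': 0.1, 'ee_pos': array([0.25002295, 0.57231691, 0.22600299]), 'orientation': array([-8.49068687e-05,  2.04479677e-01,  9.78870546e-01, -7.13388423e-04]), 'force': array([-0.4034434 ,  0.03126865,  0.29553951]), 'moment': array([-0.01825385,  0.01161053, -0.03413953]), 'width': 0.09195974098385272} 0.0188
```

View pics/top0.png

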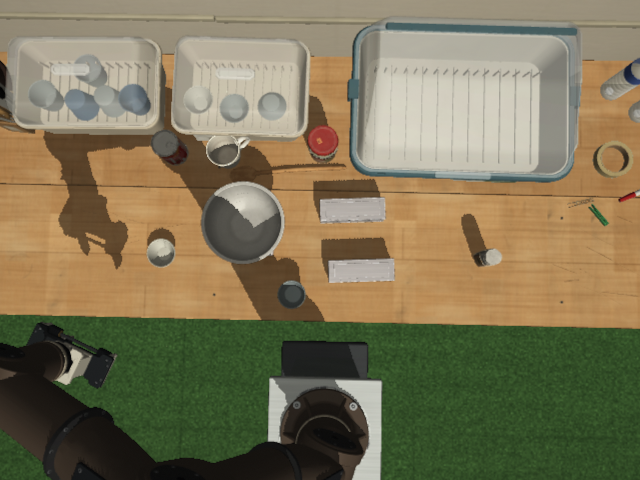

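View pics/side0.png

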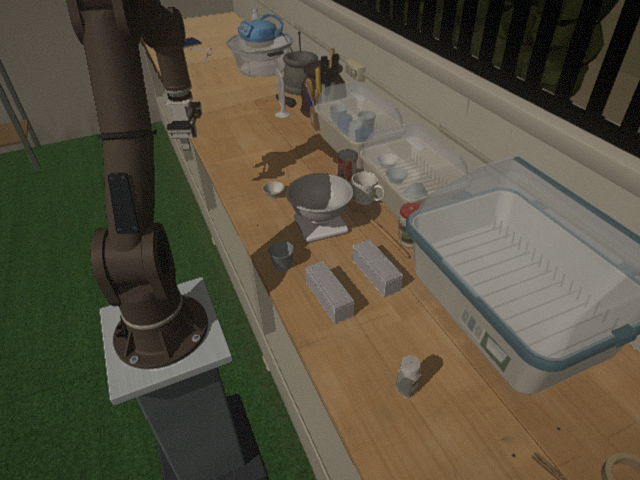

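The top view shows the tins at (353,210) and (361,271), the bowl at (243,222), the cup at (291,294), the dip bowl at (161,252) and the shaker at (489,257). In the side view the tins are at (330,290) and (377,267). Next I'll measure them.

```bash
cat > h.py <<'E'
import numpy as np, cv2
from cell import eyes, sensors
def ray(n,uv):
    c=eyes.calibration(n);E=c["extrinsics"]
    d=E[:3,:3]@np.array([(uv[0]-c["cx"])/c["fx"],(uv[1]-c["cy"])/c["fy"],1]);return E[:3,3],d/np.linalg.norm(d)
def plane(n,uv,z):
    o,d=ray(n,uv);return o+d*(z-o[2])/d[2]
def tri(u1,u2):
    (a,d),(b,e)=ray("top",u1),ray("side",u2)
    s=np.linalg.lstsq(np.c_[d,-e],b-a,rcond=None)[0];p,q=a+s[0]*d,b+s[1]*e
    return (p+q)/2,np.linalg.norm(p-q)
def state():
    o=sensors.get_obs()
    for k in("clock","ee_pos","orientation","force","moment","width","joint_positions"):print(k,np.round(o[k],4))
E
python3 - <<'E'
from h import *
t=cv2.imread("pics/top0.png").astype(int);s=cv2.imread("pics/side0.png").astype(int)
m=((t[...,0]>=t[...,2]-5)&(t.sum(2)>330)).astype(np.uint8)
m[:185]=0;m[300:]=0;m[:,:300]=0;m[:,420:]=0
for c in cv2.findContours(m,0,2)[0]:
    if cv2.contourArea(c)>500:
        r=cv2.minAreaRect(c);print("top",r,cv2.boxPoints(r).round(1).tolist())
        print([plane("top",p,.064).round(3).tolist() for p in cv2.boxPoints(r)],plane("top",r[0],.064))
mb=((abs(t[...,0]-t[...,2])<25)).astype(np.uint8);mb[:178]=0;mb[268:]=0;mb[:,:195]=0;mb[:,290:]=0
mb=cv2.morphologyEx(mb,cv2.MORPH_OPEN,np.ones((5,5)))
c=max(cv2.findContours(mb,0,2)[0],key=cv2.contourArea);e=cv2.fitEllipse(c);print("bowl",e,plane("top",e[0],.144))
for n,p,z in(("cup",(291,294),.066),("dip",(161,252),.034),("shaker",(489,257),.1)):print(n,plane("top",p,z))
a=cv2.resize(cv2.imread("pics/top0.png")[180:300,270:410],None,fx=4,fy=4,interpolation=2)
b=cv2.resize(cv2.imread("pics/side0.png")[170:330,260:420],None,fx=4,fy=4,interpolation=2)[:600]
cv2.imwrite("pics/c1.png",a);cv2.imwrite("pics/c2.png",b)
E
```

```text
bowl ((242.40658569335938, 222.11520385742188), (81.61165618896484, 81.77594757080078), 127.51204681396484) [0.57316239 0.22577131 0.144     ]
cup [0.38683308 0.09937979 0.066     ]
dip [0.49621662 0.47116067 0.034     ]
shaker [ 0.49694595 -0.42816482  0.1       ]
```

View pics/c1.png

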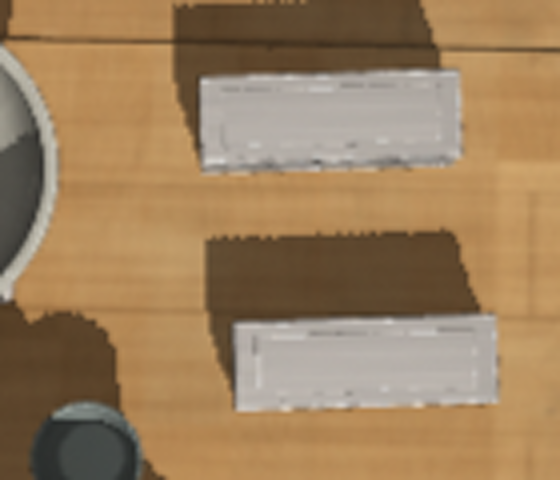

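View pics/c2.png

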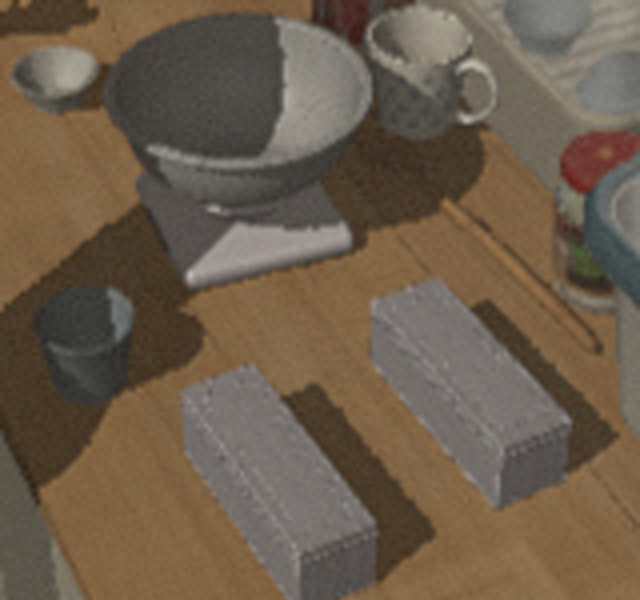

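Read from the crops (4x, offsets (270,180) and (260,170)), these are the lid corners. Far tin, top: (200,77), (459,71), (461,161), (203,168), against side: (437,280), (569,425), (502,450), (373,302). The near tin is read the same way.

Run:
```python
from h import *
T={"far":[(200,77),(459,71),(461,161),(203,168)],"near":[(234,323),(496,316),(497,402),(237,410)]}
S={"far":[(437,280),(569,425),(502,450),(373,302)],"near":[(253,367),(375,528),(300,556),(182,395)]}
for k in T:
    P=[]
    for a,b in zip(T[k],S[k]):
        p,e=tri(np.array(a)/4+[270,180],np.array(b)/4+[260,170]);P.append(p);print(k,p.round(4),round(e,4))
    P=np.array(P);u=P[0]+P[3]-P[1]-P[2];print("centre",P.mean(0).round(4),"yaw of x",np.degrees(np.arctan2(u[1],u[0])))
    Q=np.array([plane("top",np.array(a)/4+[270,180],.064) for a in T[k]]);u=Q[0]+Q[3]-Q[1]-Q[2];print("plane",Q.mean(0).round(4),np.degrees(np.arctan2(u[1],u[0])))
# bowl rim height: side ellipse centre from crop
print("bowl",tri((242.4,222.1),np.array((239,111))/4+[260,170]))
```

```text
far [0.652  0.0251 0.0544] 0.002
far [ 0.6594 -0.155   0.054 ] 0.0018
far [ 0.599  -0.158   0.0578] 0.0081
far [0.5906 0.0205 0.0584] 0.0078
centre [ 0.6253 -0.0669  0.0562] yaw of x 92.52186627394593
plane [ 0.6219 -0.0654  0.064 ] 92.50301900733363
near [ 0.4818 -0.0021  0.0544] 0.0035
near [ 0.4898 -0.1825  0.0547] 0.0027
near [ 0.4318 -0.184   0.0566] 0.0052
near [ 0.4226 -0.0055  0.0535] 0.005
centre [ 0.4565 -0.0935  0.0548] yaw of x 92.75010616964116
plane [ 0.4544 -0.0921  0.064 ] 92.80173819156559
bowl (array([0.57813476, 0.23143699, 0.10703749]), np.float64(0.0018616564250211905))
```

>>> {"method": "jog_arm", "body": {
  "steps": [
    [[0.29, -0.92, 0, 0, 0, -0.77, -1], [0.29, -0.92, 0, 0, 0, -0.77, -1], [0.29, -0.92, 0, 0, 0, -0.77, -1], [0.29, -0.92, 0, 0, 0, -0.77, -1], [0.29, -0.92, 0, 0, 0, -0.77, -1], [0.29, -0.92, 0, 0, 0, -0.77, -1], [0.29, -0.92, 0, 0, 0, -0.77, -1], [0.29, -0.92, 0, 0, 0, -0.77, -1]]
  ]
}}

```text
clock: 0.77
ee_pos: [0.343, 0.2763, 0.2266]
orientation: [-0.0, 0.438, 0.899, -0.0]
force: [1.1, -0.1, -0.1]
width: 0.0916
finger_force: 0.0
```

>>> {"method": "jog_arm", "body": {
  "steps": [
    [[0.29, -0.92, 0, 0, 0, -0.77, -1], [0.29, -0.92, 0, 0, 0, -0.77, -1], [0.29, -0.92, 0, 0, 0, -0.77, -1], [0.29, -0.92, 0, 0, 0, -0.77, -1], [0.29, -0.92, 0, 0, 0, -0.77, -1], [0.29, -0.92, 0, 0, 0, -0.77, -1], [0.29, -0.92, 0, 0, 0, -0.77, -1], [0.29, -0.92, 0, 0, 0, -0.77, -1]]
  ]
}}

```text
clock: 1.43
ee_pos: [0.4357, -0.0179, 0.2268]
orientation: [-0.0, 0.644, 0.765, 0.0]
force: [0.8, 0.4, -0.6]
width: 0.0916
finger_force: 0.0
```

>>> {"method": "jog_arm", "body": {
  "steps": [
    [[0.25, -0.92, 0, 0, 0, -0.78, -1], [0.25, -0.92, 0, 0, 0, -0.78, -1], [0, 0, -0.8, 0, 0, 0, -1], [0, 0, -0.8, 0, 0, 0, -1], [0, 0, -0.8, 0, 0, 0, -1], [0, 0, -0.8, 0, 0, 0, -1], [0, 0, 0, 0, 0, 0, -1]]
  ]
}}

```text
clock: 2.02
ee_pos: [0.4521, -0.0892, 0.0942]
orientation: [-0.003, 0.69, 0.724, -0.003]
force: [-0.5, 0.7, 0.3]
width: 0.0918
finger_force: 0.0
```

Run:
```python
from h import *
state()
a=eyes.grab_frame("side")[170:330,260:420]
cv2.imwrite("pics/c3.png",cv2.resize(a,None,fx=3.5,fy=3.5,interpolation=2))
```

```text
clock 2.0167
ee_pos [ 0.4521 -0.0892  0.0942]
orientation [-0.003   0.6898  0.724  -0.0031]
force [-0.5309  0.6684  0.3363]
moment [-0.0747  0.1407  0.0275]
width 0.0918
joint_positions [-0.3453  0.3796  0.5466  2.1416 -0.2999  0.7024  0.451 ]
```

View pics/c3.png

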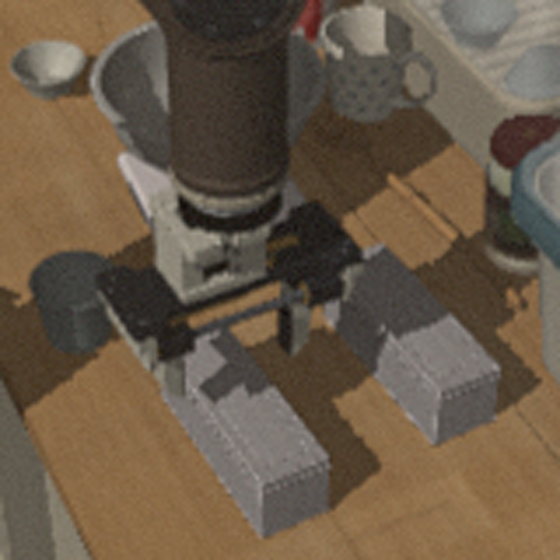

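The fingers straddle the near tin, at crop (170,370) and (290,330). I'll descend, settle and take a baseline before gripping.

>>> {"method": "jog_arm", "body": {
  "steps": [
    [[0.08, 0, -0.8, 0, 0, 0, -1], [0, 0, -0.7, 0, 0, 0, -1], [0, 0, -0.4, 0, 0, 0, -1], [0, 0, 0, 0, 0, 0, -1], [0, 0, 0, 0, 0, 0, -1]]
  ]
}}

```text
clock: 2.48
ee_pos: [0.4597, -0.0897, 0.024]
orientation: [0.0, 0.69, 0.724, 0.0]
force: [-0.3, -0.2, -0.7]
width: 0.0919
finger_force: 0.0
```

>>> {"method": "jog_arm", "body": {
  "steps": [
    [[0, 0, 0, 0, 0, 0, 1], [0, 0, 0, 0, 0, 0, 1], [0, 0, 0, 0, 0, 0, 1], [0, 0, 0, 0, 0, 0, 1], [0, 0, 0, 0, 0, 0, 1], [0, 0, 0, 0, 0, 0, 1], [0, 0, 0, 0, 0, 0, 1]]
  ],
  "squeeze": 55
}}

```text
clock: 3.07
ee_pos: [0.4586, -0.0895, 0.0231]
orientation: [-0.0, 0.69, 0.724, 0.0]
force: [-2.7, 1.4, 9.4]
width: 0.0602
finger_force: 55.0
```

>>> {"method": "jog_arm", "body": {
  "steps": [
    [[0, 0, 0.2, 0, 0, 0, 1], [0, 0, 0.4, 0, 0, 0, 1], [0, 0, 0.6, 0, 0, 0, 1], [0, 0, 0.7, 0, 0, 0, 1], [0, 0, 0.6, 0, 0, 0, 1], [0, 0, 0.3, 0, 0, 0, 1], [0, 0, 0, 0, 0, 0, 1], [0, 0, 0, 0, 0, 0, 1]]
  ]
}}

```text
clock: 3.73
ee_pos: [0.459, -0.0893, 0.1349]
orientation: [0.0, 0.69, 0.724, 0.0]
force: [-0.0, 0.7, -5.6]
width: 0.0595
finger_force: 55.0
```

```bash
python3 -c "
from h import *
state()"
```

```text
clock 3.7333
ee_pos [ 0.459  -0.0893  0.1349]
orientation [2.000e-04 6.896e-01 7.242e-01 5.000e-04]
force [-0.0485  0.6965 -5.6247]
moment [-0.0053  0.0732 -0.0143]
width 0.0595
joint_positions [-0.3927  0.3184  0.5958  2.095  -0.2494  0.7951  0.4048]
```

>>> {"method": "jog_arm", "body": {
  "steps": [
    [[0, 0, 0, 0.2, 0, 0, 1], [0, 0, 0, 0.25, 0, 0, 1], [0, 0, 0, 0.25, 0, 0, 1], [0, 0, 0, 0.25, 0, 0, 1], [0, 0, 0, 0.25, 0, 0, 1], [0, 0, 0, 0.25, 0, 0, 1], [0, 0, 0, 0.25, 0, 0, 1], [0, 0, 0, 0.2, 0, 0, 1]]
  ]
}}

```text
clock: 4.4
ee_pos: [0.4581, -0.0899, 0.1334]
orientation: [-0.054, 0.688, 0.722, 0.055]
force: [-0.2, -0.9, -4.5]
width: 0.0597
finger_force: 55.0
```

>>> {"method": "jog_arm", "body": {
  "steps": [
    [[0, 0, 0, 0, 0, 0, 1], [0, 0, 0, 0, 0, 0, 1], [0, 0, 0, 0, 0, 0, 1], [0, 0, 0, 0, 0, 0, 1], [0, 0, 0, 0, 0, 0, 1], [0, 0, 0, 0, 0, 0, 1], [0, 0, 0, 0, 0, 0, 1], [0, 0, 0, 0, 0, 0, 1]]
  ]
}}

```text
clock: 5.07
ee_pos: [0.459, -0.0895, 0.1348]
orientation: [-0.052, 0.688, 0.722, 0.055]
force: [-0.6, 0.4, -5.2]
width: 0.0595
finger_force: 55.0
```

```bash
python3 -c "
from h import *
state()"
```

```text
clock 5.0667
ee_pos [ 0.459  -0.0895  0.1348]
orientation [-0.0523  0.6876  0.7221  0.055 ]
force [-0.5987  0.4141 -5.2241]
moment [-0.3613  0.0536  0.0281]
width 0.0595
joint_positions [-0.2175  0.3404  0.5294  2.0644 -0.4173  0.87    0.6247]
```

>>> {"method": "jog_arm", "body": {
  "steps": [
    [[0, 0, 0, -0.2, 0, 0, 1], [0, 0, 0, -0.5, 0, 0, 1], [0, 0, 0, -0.5, 0, 0, 1], [0, 0, 0, -0.5, 0, 0, 1], [0, 0, 0, -0.2, 0, 0, 1], [0, 0, 0, 0, 0, 0, 1], [0, 0, 0, 0, 0, 0, 1], [0, 0, 0, 0, 0, 0, 1]]
  ]
}}

```text
clock: 5.73
ee_pos: [0.459, -0.0899, 0.1348]
orientation: [-0.0, 0.69, 0.724, 0.0]
force: [0.1, 0.0, -5.2]
width: 0.0598
finger_force: 55.0
```

```bash
python3 -c "
from h import *
state()
for i in range(4): eyes.grab_frame('top');o=sensors.get_obs();print(o['moment'].round(3),o['force'].round(2))"
```

```text
clock 5.7333
ee_pos [ 0.459  -0.0899  0.1348]
orientation [-2.000e-04  6.899e-01  7.239e-01  3.000e-04]
force [ 6.1800e-02  4.4000e-03 -5.2467e+00]
moment [ 0.0035  0.0677 -0.0221]
width 0.0598
joint_positions [-0.3903  0.3191  0.5946  2.0942 -0.2494  0.796   0.405 ]
[-0.069  0.049 -0.024] [ 0.08 -0.02 -4.82]
[-0.032  0.053  0.004] [-0.14  0.15 -5.62]
[-0.094 -0.    -0.037] [ 0.79  0.07 -4.82]
[-0.048  0.109 -0.069] [-0.28 -0.51 -5.58]
```

>>> {"method": "jog_arm", "body": {
  "steps": [
    [[0, 0, 0, -0.15, 0, 0, 1], [0, 0, 0, -0.25, 0, 0, 1], [0, 0, 0, -0.25, 0, 0, 1], [0, 0, 0, -0.25, 0, 0, 1], [0, 0, 0, -0.25, 0, 0, 1], [0, 0, 0, -0.25, 0, 0, 1], [0, 0, 0, -0.25, 0, 0, 1], [0, 0, 0, -0.15, 0, 0, 1]]
  ]
}}

```text
clock: 6.6
ee_pos: [0.4591, -0.0893, 0.1347]
orientation: [0.05, 0.688, 0.722, -0.052]
force: [-0.7, 0.2, -5.1]
width: 0.0599
finger_force: 55.0
```

>>> {"method": "jog_arm", "body": {
  "steps": [
    [[0, 0, 0, 0, 0, 0, 1], [0, 0, 0, 0, 0, 0, 1], [0, 0, 0, 0, 0, 0, 1], [0, 0, 0, 0, 0, 0, 1], [0, 0, 0, 0, 0, 0, 1], [0, 0, 0, 0, 0, 0, 1], [0, 0, 0, 0, 0, 0, 1], [0, 0, 0, 0, 0, 0, 1]]
  ]
}}

```text
clock: 7.27
ee_pos: [0.459, -0.0898, 0.1348]
orientation: [0.05, 0.688, 0.722, -0.052]
force: [-0.5, 0.1, -4.8]
width: 0.0598
finger_force: 55.0
```

```bash
python3 -c "
from h import *
state()
for i in range(4): eyes.grab_frame('top');o=sensors.get_obs();print(o['moment'].round(3),o['force'].round(2))"
```

```text
clock 7.2667
ee_pos [ 0.459  -0.0898  0.1348]
orientation [ 0.0496  0.688   0.7221 -0.0521]
force [-0.512  0.119 -4.834]
moment [ 0.2307 -0.0188  0.0358]
width 0.0598
joint_positions [-0.5643  0.3253  0.67    2.1185 -0.0821  0.755   0.1864]
[ 0.268  0.04  -0.034] [-0.19  0.34 -4.21]
[ 0.177  0.024 -0.002] [-0.97 -0.9  -4.64]
[0.259 0.035 0.051] [-0.19  0.17 -5.51]
[ 0.293  0.003 -0.033] [-0.48  0.67 -4.34]
```

>>> {"method": "jog_arm", "body": {
  "steps": [
    [[0, 0, 0, 0.2, 0, 0, 1], [0, 0, 0, 0.5, 0, 0, 1], [0, 0, 0, 0.5, 0, 0, 1], [0, 0, 0, 0.4, 0, 0, 1], [0, 0, 0, 0.2, 0, 0, 1], [0, 0, 0, 0, 0, 0, 1], [0, 0, 0, 0, 0, 0, 1], [0, 0, 0, 0, 0, 0, 1]]
  ]
}}

```text
clock: 8.13
ee_pos: [0.4589, -0.0894, 0.1346]
orientation: [0.0, 0.69, 0.724, -0.0]
force: [0.2, -0.5, -4.8]
width: 0.0599
finger_force: 55.0
```

```bash
python3 -c "
from h import *
state()
for i in range(4): eyes.grab_frame('top');o=sensors.get_obs();print(o['moment'].round(3),o['force'].round(2))"
```

```text
clock 8.1333
ee_pos [ 0.4589 -0.0894  0.1346]
orientation [ 1.000e-04  6.896e-01  7.242e-01 -3.000e-04]
force [ 0.2044 -0.4981 -4.8477]
moment [-0.0843  0.0643 -0.0675]
width 0.0599
joint_positions [-0.3903  0.319   0.5922  2.0944 -0.2469  0.7953  0.4018]
[-0.102  0.07  -0.034] [ 0.78  1.06 -4.79]
[-0.088  0.003  0.029] [-0.51  0.48 -5.94]
[-0.086  0.1    0.011] [-0.01  0.54 -4.77]
[-0.071  0.042  0.038] [ 0.7   0.51 -5.24]
```

Difference between the end positions is about 0.04 N m, so the near tin holds one ball. I'll set it back down and test the far one.

>>> {"method": "jog_arm", "body": {
  "steps": [
    [[0, 0, -0.4, 0, 0, 0, 1], [0, 0, -0.7, 0, 0, 0, 1], [0, 0, -0.7, 0, 0, 0, 1], [0, 0, -0.5, 0, 0, 0, 1], [0, 0, -0.3, 0, 0, 0, 1], [0, 0, -0.17, 0, 0, 0, 1], [0, 0, 0, 0, 0, 0, 1], [0, 0, 0, 0, 0, 0, 1]]
  ]
}}

```text
clock: 9.0
ee_pos: [0.4593, -0.0896, 0.024]
orientation: [0.0, 0.69, 0.724, 0.0]
force: [1.1, -0.0, -4.1]
width: 0.0598
finger_force: 55.0
```

>>> {"method": "jog_arm", "body": {
  "steps": [
    [[0, 0, 0, 0, 0, 0, -1], [0, 0, 0, 0, 0, 0, -1], [0, 0, 0, 0, 0, 0, -1], [0, 0, 0, 0, 0, 0, -1], [0, 0, 0.7, 0, 0, 0, -1], [0, 0, 0.9, 0, 0, 0, -1], [0, 0, 0.9, 0, 0, 0, -1], [0, 0, 0.5, 0, 0, 0, -1]]
  ]
}}

```text
clock: 9.67
ee_pos: [0.46, -0.0903, 0.1472]
orientation: [0.001, 0.69, 0.724, 0.001]
force: [1.3, 0.2, -0.8]
width: 0.0918
finger_force: 0.0
```

>>> {"method": "jog_arm", "body": {
  "steps": [
    [[0.8, 0.13, 0, 0, 0, 0, -1], [0.83, 0.13, 0, 0, 0, 0, -1], [0.83, 0.13, 0, 0, 0, 0, -1], [0.83, 0.13, 0, 0, 0, 0, -1], [0.83, 0.13, 0, 0, 0, 0, -1], [0, 0, -0.6, 0, 0, 0, -1], [0, 0, -0.6, 0, 0, 0, -1], [0, 0, 0, 0, 0, 0, -1]]
  ]
}}

```text
clock: 10.33
ee_pos: [0.6215, -0.0629, 0.0919]
orientation: [-0.002, 0.689, 0.724, -0.002]
force: [-1.2, 0.1, -0.7]
width: 0.092
finger_force: 0.0
```

Run:
```python
from h import *
state()
a=eyes.grab_frame("side")[150:320,240:430]
cv2.imwrite("pics/c4.png",cv2.resize(a,None,fx=3.5,fy=3.5,interpolation=2))
```

```text
clock 10.3333
ee_pos [ 0.6215 -0.0629  0.0919]
orientation [-0.0023  0.6895  0.7243 -0.0022]
force [-1.1821  0.0837 -0.6892]
moment [-0.0359  0.1989 -0.004 ]
width 0.092
joint_positions [-0.3365  0.6157  0.5339  1.7451 -0.3857  0.8936  0.4135]
```

View pics/c4.png

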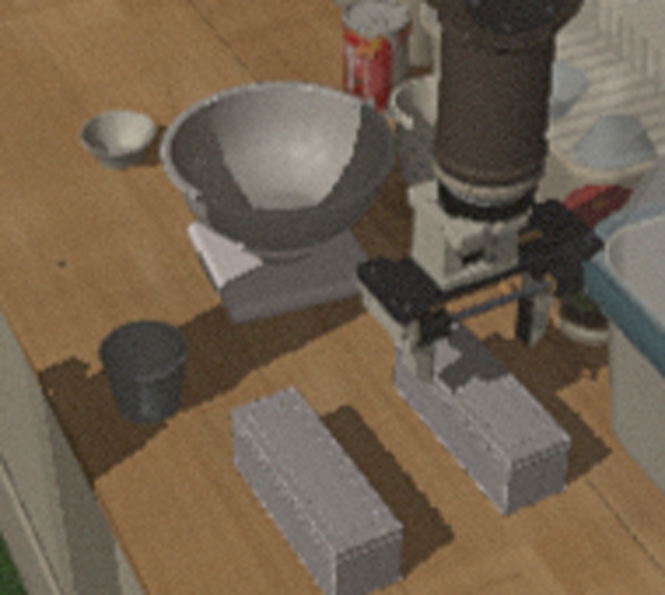

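Run:
```python
from h import *
for a,b in(((352,168),(411,226)),((360,175),(415,236)),((450,180),(476,307)),((349,95),(450,190))):
    print(a,b,*tri(a,b))
s=cv2.imread("pics/side0.png")[170:330,380:540];t=cv2.imread("pics/top0.png")[120:220,300:440]
s=cv2.resize(s,(400,400),interpolation=2);t=cv2.resize(t,(400,286),interpolation=2)
o=np.zeros((400,800,3),np.uint8);o[:,:400]=s;o[:286,400:]=t;cv2.imwrite("pics/c5.png",o)
```

```text
(352, 168) (411, 226) [ 0.72897727 -0.06158342  0.14344598] 0.0171648461664254
(360, 175) (415, 236) [ 0.72013407 -0.0871409   0.1270272 ] 0.030414007380408278
(450, 180) (476, 307) [ 0.72959452 -0.34437956  0.07766206] 0.05177272914022186
(349, 95) (450, 190) [ 0.8856987  -0.04090441  0.21227161] 0.011671709845339493
```

View pics/c5.png

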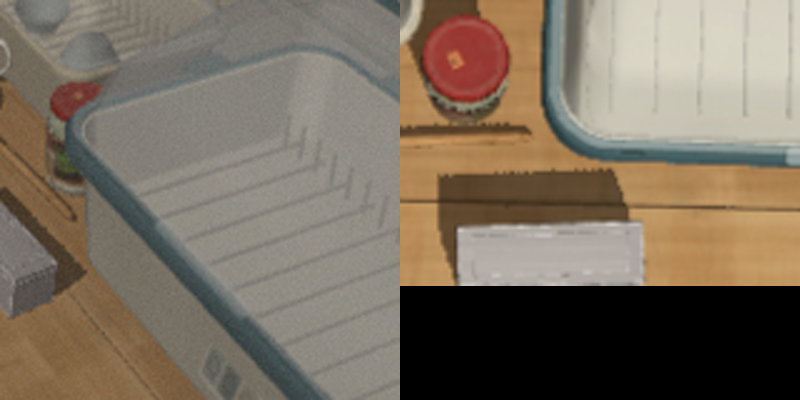

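The bin's front-left rim corner is near (0.725, -0.065, 0.15), so the gripper body would hit it at the tin's centre. I'll grip nearer the mouth, clear of the rim, drag the tin 4.5 cm toward the robot, then regrip at the centre.

>>> {"method": "jog_arm", "body": {
  "steps": [
    [[0, 0.5, 0, 0, 0, 0, -1], [0, 0.48, 0, 0, 0, 0, -1], [0, 0, 0, 0, 0, 0, -1], [0, 0, -0.6, 0, 0, 0, -1], [0, 0, -0.6, 0, 0, 0, -1], [0, 0, -0.4, 0, 0, 0, -1], [0, 0, 0, 0, 0, 0, -1], [0, 0, 0, 0, 0, 0, -1]]
  ]
}}

```text
clock: 11.05
ee_pos: [0.6239, -0.0247, 0.033]
orientation: [0.0, 0.69, 0.724, 0.0]
force: [0.6, -0.7, 0.3]
width: 0.0917
finger_force: 0.0
```

>>> {"method": "jog_arm", "body": {
  "steps": [
    [[0, 0, 0, 0, 0, 0, 1], [0, 0, 0, 0, 0, 0, 1], [0, 0, 0, 0, 0, 0, 1], [0, 0, 0, 0, 0, 0, 1], [0, 0, 0, 0, 0, 0, 1]]
  ],
  "squeeze": 40
}}

```text
clock: 11.47
ee_pos: [0.6241, -0.0244, 0.0325]
orientation: [0.0, 0.69, 0.724, 0.0]
force: [-0.1, 0.5, -0.6]
width: 0.0632
finger_force: 0.0
```

>>> {"method": "jog_arm", "body": {
  "steps": [
    [[0, 0, 0, 0, 0, 0, 1], [0, 0, 0, 0, 0, 0, 1], [-0.1, 0, 0, 0, 0, 0, 1], [-0.25, 0, 0, 0, 0, 0, 1], [-0.3, 0, 0, 0, 0, 0, 1], [-0.3, 0, 0, 0, 0, 0, 1], [-0.2, 0, 0, 0, 0, 0, 1], [0, 0, 0, 0, 0, 0, 1]]
  ]
}}

```text
clock: 12.13
ee_pos: [0.5765, -0.0245, 0.0324]
orientation: [-0.0, 0.69, 0.724, 0.0]
force: [-3.9, -0.4, 9.9]
width: 0.0598
finger_force: 40.0
```

>>> {"method": "jog_arm", "body": {
  "steps": [
    [[0, 0, 0, 0, 0, 0, -1], [0, 0, 0, 0, 0, 0, -1], [0, 0, 0, 0, 0, 0, -1], [0, 0, 0, 0, 0, 0, -1], [0, -0.4, 0, 0, 0, 0, -1], [0, -0.58, -0.12, 0, 0, 0, -1], [0, 0, -0.12, 0, 0, 0, -1], [0, 0, 0, 0, 0, 0, -1]]
  ]
}}

```text
clock: 12.8
ee_pos: [0.5771, -0.0652, 0.0215]
orientation: [-0.0, 0.691, 0.723, -0.001]
force: [0.3, 0.5, -0.5]
width: 0.0918
finger_force: 0.0
```

>>> {"method": "jog_arm", "body": {
  "steps": [
    [[0, 0, 0, 0, 0, 0, 1], [0, 0, 0, 0, 0, 0, 1], [0, 0, 0, 0, 0, 0, 1], [0, 0, 0, 0, 0, 0, 1], [0, 0, 0, 0, 0, 0, 1], [0, 0, 0, 0, 0, 0, 1], [0, 0, 0, 0, 0, 0, 1]]
  ],
  "squeeze": 58
}}

```text
clock: 13.38
ee_pos: [0.578, -0.0632, 0.0225]
orientation: [0.0, 0.69, 0.724, 0.0]
force: [0.6, 1.1, 1.1]
width: 0.0598
finger_force: 58.0
```

>>> {"method": "jog_arm", "body": {
  "steps": [
    [[0, 0, 0.2, 0, 0, 0, 1], [0, 0, 0.5, 0, 0, 0, 1], [0, 0, 0.7, 0, 0, 0, 1], [0, 0, 0.8, 0, 0, 0, 1], [0, 0, 0.6, 0, 0, 0, 1], [0, 0, 0.3, 0, 0, 0, 1], [0, 0, 0, 0, 0, 0, 1], [0, 0, 0, 0, 0, 0, 1]]
  ]
}}

```text
clock: 14.05
ee_pos: [0.5773, -0.0634, 0.1458]
orientation: [-0.0, 0.69, 0.724, 0.0]
force: [-0.8, -0.4, -5.8]
width: 0.0598
finger_force: 58.0
```

Same test on this tin: mouth up, level, mouth down, level.

>>> {"method": "jog_arm", "body": {
  "steps": [
    [[0, 0, 0, 0.2, 0, 0, 1], [0, 0, 0, 0.25, 0, 0, 1], [0, 0, 0, 0.25, 0, 0, 1], [0, 0, 0, 0.25, 0, 0, 1], [0, 0, 0, 0.25, 0, 0, 1], [0, 0, 0, 0.25, 0, 0, 1], [0, 0, 0, 0.25, 0, 0, 1], [0, 0, 0, 0.2, 0, 0, 1]]
  ]
}}

```text
clock: 14.72
ee_pos: [0.5777, -0.0642, 0.1463]
orientation: [-0.053, 0.688, 0.722, 0.056]
force: [0.4, 0.1, -6.6]
width: 0.0598
finger_force: 58.0
```

>>> {"method": "jog_arm", "body": {
  "steps": [
    [[0, 0, 0, 0, 0, 0, 1], [0, 0, 0, 0, 0, 0, 1], [0, 0, 0, 0, 0, 0, 1], [0, 0, 0, 0, 0, 0, 1], [0, 0, 0, 0, 0, 0, 1], [0, 0, 0, 0, 0, 0, 1], [0, 0, 0, 0, 0, 0, 1], [0, 0, 0, 0, 0, 0, 1]]
  ]
}}

```text
clock: 15.38
ee_pos: [0.5778, -0.0635, 0.1463]
orientation: [-0.052, 0.688, 0.722, 0.055]
force: [0.3, -0.0, -5.9]
width: 0.0598
finger_force: 58.0
```

>>> {"method": "jog_arm", "body": {
  "steps": [
    [[0, 0, 0, -0.2, 0, 0, 1], [0, 0, 0, -0.5, 0, 0, 1], [0, 0, 0, -0.5, 0, 0, 1], [0, 0, 0, -0.5, 0, 0, 1], [0, 0, 0, -0.2, 0, 0, 1], [0, 0, 0, 0, 0, 0, 1], [0, 0, 0, 0, 0, 0, 1], [0, 0, 0, 0, 0, 0, 1]]
  ]
}}

```text
clock: 16.05
ee_pos: [0.5777, -0.0641, 0.1464]
orientation: [-0.0, 0.69, 0.724, 0.0]
force: [-0.1, 0.6, -6.6]
width: 0.0595
finger_force: 58.0
```

```bash
python3 -c "
from h import *
state()
for i in range(5): eyes.grab_frame('top');o=sensors.get_obs();print(o['moment'].round(3),o['force'].round(2))"
```

```text
clock 16.05
ee_pos [ 0.5777 -0.0641  0.1464]
orientation [-1.000e-04  6.900e-01  7.238e-01  2.000e-04]
force [-0.121   0.6119 -6.5665]
moment [0.0269 0.0679 0.0407]
width 0.0595
joint_positions [-0.3885  0.4844  0.5809  1.8147 -0.323   0.9379  0.381 ]
[0.001 0.136 0.057] [-0.08 -0.13 -5.74]
[0.064 0.09  0.017] [ 0.02  0.32 -6.13]
[0.064 0.05  0.043] [-0.58  0.18 -6.35]
[0.135 0.001 0.041] [ 1.08 -0.02 -6.53]
[ 0.084  0.092 -0.046] [-0.84  0.48 -6.4 ]
```

>>> {"method": "jog_arm", "body": {
  "steps": [
    [[0, 0, 0, -0.15, 0, 0, 1], [0, 0, 0, -0.25, 0, 0, 1], [0, 0, 0, -0.25, 0, 0, 1], [0, 0, 0, -0.25, 0, 0, 1], [0, 0, 0, -0.25, 0, 0, 1], [0, 0, 0, -0.25, 0, 0, 1], [0, 0, 0, -0.25, 0, 0, 1], [0, 0, 0, -0.15, 0, 0, 1]]
  ]
}}

```text
clock: 16.97
ee_pos: [0.5779, -0.0628, 0.1462]
orientation: [0.05, 0.687, 0.723, -0.053]
force: [0.8, 0.8, -6.4]
width: 0.0598
finger_force: 58.0
```

>>> {"method": "jog_arm", "body": {
  "steps": [
    [[0, 0, 0, 0, 0, 0, 1], [0, 0, 0, 0, 0, 0, 1], [0, 0, 0, 0, 0, 0, 1], [0, 0, 0, 0, 0, 0, 1], [0, 0, 0, 0, 0, 0, 1], [0, 0, 0, 0, 0, 0, 1], [0, 0, 0, 0, 0, 0, 1], [0, 0, 0, 0, 0, 0, 1]]
  ]
}}

```text
clock: 17.63
ee_pos: [0.5778, -0.0639, 0.1464]
orientation: [0.05, 0.688, 0.722, -0.052]
force: [0.3, 0.4, -6.6]
width: 0.0598
finger_force: 58.0
```

>>> {"method": "jog_arm", "body": {
  "steps": [
    [[0, 0, 0, 0.2, 0, 0, 1], [0, 0, 0, 0.5, 0, 0, 1], [0, 0, 0, 0.5, 0, 0, 1], [0, 0, 0, 0.4, 0, 0, 1], [0, 0, 0, 0.2, 0, 0, 1], [0, 0, 0, 0, 0, 0, 1], [0, 0, 0, 0, 0, 0, 1], [0, 0, 0, 0, 0, 0, 1]]
  ]
}}

```text
clock: 18.3
ee_pos: [0.5778, -0.0632, 0.1462]
orientation: [0.0, 0.69, 0.724, -0.0]
force: [0.5, 0.4, -6.3]
width: 0.0596
finger_force: 58.0
```

```bash
python3 -c "
from h import *
state()
for i in range(5): eyes.grab_frame('top');o=sensors.get_obs();print(o['moment'].round(3),o['force'].round(2))"
```

```text
clock 18.3
ee_pos [ 0.5778 -0.0632  0.1462]
orientation [ 0.000e+00  6.895e-01  7.243e-01 -2.000e-04]
force [ 0.4928  0.392  -6.2598]
moment [-0.077   0.0627 -0.0417]
width 0.0596
joint_positions [-0.389   0.4844  0.5787  1.8147 -0.3211  0.9374  0.3787]
[-0.211  0.097 -0.05 ] [ 0.4   0.29 -5.95]
[-0.132  0.058  0.006] [ 0.84 -0.09 -5.39]
[-0.153  0.077 -0.02 ] [ 0.99 -0.18 -5.51]
[-0.147  0.041 -0.018] [-0.5   0.01 -5.77]
[-0.143  0.017  0.027] [-0.12  0.81 -6.32]
```

The end-to-end difference is 0.206 N m against 0.04, so the far tin holds five. Now I'll move it to the bowl.

>>> {"method": "jog_arm", "body": {
  "steps": [
    [[0, 0.2, 0.5, 0, 0, 0, 1], [0, 0.4, 0.6, 0, 0, 0, 1], [0, 0.5, 0.6, 0, 0, 0, 1], [0, 0.6, 0.5, 0, 0, 0, 1], [0, 0.7, 0.3, 0, 0, 0, 1], [0, 0.7, 0.1, 0, 0, 0, 1], [0, 0.6, 0, 0, 0, 0, 1], [0, 0.3, 0, 0, 0, 0, 1]]
  ]
}}

```text
clock: 19.22
ee_pos: [0.5775, 0.101, 0.2505]
orientation: [-0.001, 0.688, 0.726, 0.001]
force: [0.1, 1.6, -5.8]
width: 0.0599
finger_force: 58.0
```

>>> {"method": "jog_arm", "body": {
  "steps": [
    [[0, 0.05, 0, -0.4, -0.02, 0, 1], [0, 0.05, 0, -0.5, -0.02, 0, 1], [0, 0.05, 0, -0.5, -0.02, 0, 1], [0, 0.05, 0, -0.5, -0.02, 0, 1], [0, 0.05, 0, -0.5, -0.02, 0, 1], [0, 0.05, 0, -0.5, -0.02, 0, 1], [0, 0.05, 0, -0.5, -0.02, 0, 1], [0, 0.05, 0, -0.5, -0.02, 0, 1]]
  ]
}}

```text
clock: 19.88
ee_pos: [0.5777, 0.1123, 0.2502]
orientation: [0.112, 0.681, 0.715, -0.109]
force: [0.3, -0.2, -6.5]
width: 0.0596
finger_force: 58.0
```

```bash
python3 -c "
from h import *
state()"
```

```text
clock 19.8833
ee_pos [0.5777 0.1123 0.2502]
orientation [ 0.1124  0.6813  0.7151 -0.1087]
force [ 0.2552 -0.1951 -6.5317]
moment [0.7107 0.0723 0.0256]
width 0.0596
joint_positions [-0.9199  0.4695  0.6814  1.6275  0.0168  1.2161 -0.2406]
```

>>> {"method": "jog_arm", "body": {
  "steps": [
    [[0, 0.05, -0.1, -0.5, -0.02, 0, 1], [0, 0.05, -0.1, -0.5, -0.02, 0, 1], [0, 0.05, -0.1, -0.5, -0.02, 0, 1], [0, 0.05, -0.1, -0.5, -0.02, 0, 1], [0, 0.05, -0.1, -0.5, -0.02, 0, 1], [0, 0.05, -0.1, -0.5, -0.02, 0, 1], [0, 0.05, -0.1, -0.5, -0.02, 0, 1], [0, 0.05, -0.1, -0.5, -0.02, 0, 1]]
  ]
}}

```text
clock: 20.55
ee_pos: [0.5778, 0.1288, 0.2178]
orientation: [0.225, 0.655, 0.688, -0.217]
force: [-0.4, 0.0, -6.4]
width: 0.0599
finger_force: 58.0
```

>>> {"method": "jog_arm", "body": {
  "steps": [
    [[0, 0.05, -0.06, -0.5, -0.02, 0, 1], [0, 0.05, -0.06, -0.5, -0.02, 0, 1], [0, 0.05, -0.06, -0.5, -0.02, 0, 1], [0, 0.05, 0, -0.5, -0.02, 0, 1], [0, 0.05, 0, -0.5, -0.02, 0, 1], [0, 0.05, 0, -0.5, -0.02, 0, 1], [0, 0.05, 0, -0.5, -0.02, 0, 1], [0, 0.05, 0, -0.5, -0.02, 0, 1]]
  ]
}}

```text
clock: 21.22
ee_pos: [0.5782, 0.1451, 0.2112]
orientation: [0.331, 0.612, 0.643, -0.319]
force: [-0.1, -0.3, -4.3]
width: 0.0599
finger_force: 58.0
```

```bash
python3 -c "
from h import *
state()
cv2.imwrite('pics/t6.png',cv2.resize(eyes.grab_frame('top')[150:320,150:420],None,fx=2.5,fy=2.5))"
```

```text
clock 21.2167
ee_pos [0.5782 0.1451 0.2112]
orientation [ 0.3308  0.6123  0.6431 -0.3194]
force [-0.1192 -0.2851 -4.2782]
moment [1.5634 0.1031 0.0182]
width 0.0599
joint_positions [-1.1742  0.8671  0.7798  1.5184  0.2813  1.4029 -0.5287]
```

View pics/t6.png

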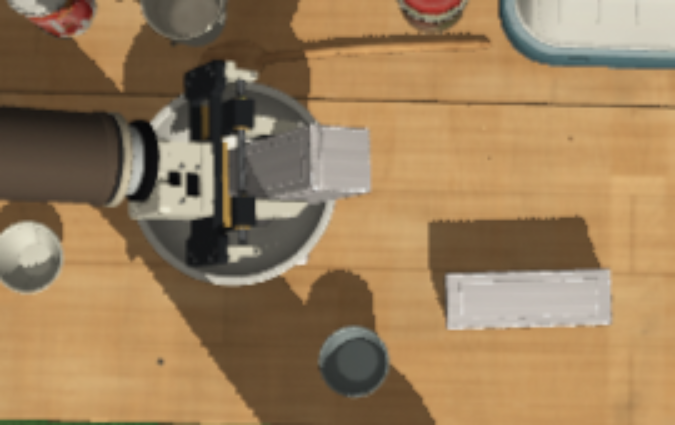

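The picture shows the tin tilted about 55° over the bowl, with its body at crop (300,160), and weight is dropping. A little more tilt, then hold.

>>> {"method": "jog_arm", "body": {
  "steps": [
    [[0, 0, 0.1, -0.5, -0.02, 0, 1], [0, 0, 0.1, -0.5, -0.02, 0, 1], [0, 0, 0, -0.5, -0.02, 0, 1], [0, 0, 0, 0, 0, 0, 1], [0, 0, 0, 0, 0, 0, 1], [0, 0, 0, 0, 0, 0, 1], [0, 0, 0, 0, 0, 0, 1], [0, 0, 0, 0, 0, 0, 1]]
  ]
}}

```text
clock: 21.93
ee_pos: [0.5779, 0.1439, 0.2196]
orientation: [0.367, 0.593, 0.622, -0.355]
force: [-0.5, 0.2, -3.5]
width: 0.06
finger_force: 58.0
```

>>> {"method": "jog_arm", "body": {
  "steps": [
    [[0, 0, 0, 0, 0, 0, 1], [0, 0, 0, 0, 0, 0, 1], [0, 0, 0, 0, 0, 0, 1], [0, 0, 0, 0, 0, 0, 1], [0, 0, 0, 0, 0, 0, 1], [0, 0, 0, 0, 0, 0, 1], [0, 0, 0, 0, 0, 0, 1], [0, 0, 0, 0, 0, 0, 1]]
  ]
}}

```text
clock: 22.6
ee_pos: [0.5778, 0.1444, 0.2191]
orientation: [0.367, 0.593, 0.622, -0.356]
force: [-0.3, -0.5, -3.2]
width: 0.0597
finger_force: 58.0
```

```bash
python3 -c "
from h import *
for i in range(6): eyes.grab_frame('top');o=sensors.get_obs();print(o['moment'].round(3),o['force'].round(2))
state()"
```

```text
[1.661 0.198 0.037] [ 0.23  0.57 -3.8 ]
[1.678 0.115 0.052] [-0.38  0.37 -4.29]
[ 1.741e+00  1.260e-01 -1.000e-03] [ 0.48  0.   -3.36]
[1.71  0.183 0.022] [ 0.    0.99 -3.67]
[ 1.64   0.156 -0.017] [-0.68 -0.45 -4.25]
[1.693 0.12  0.02 ] [ 0.2   0.09 -3.86]
clock 22.9
ee_pos [0.5778 0.1443 0.2191]
orientation [ 0.3671  0.5928  0.6224 -0.3556]
force [ 0.1995  0.0915 -3.8604]
moment [1.693  0.1198 0.0201]
width 0.06
joint_positions [-1.1962  0.93    0.7986  1.4953  0.3251  1.4558 -0.5438]
```

>>> {"method": "jog_arm", "body": {
  "steps": [
    [[0, 0, 0.2, 0.5, 0.02, 0, 1], [0, 0, 0.2, 0.9, 0.04, 0, 1], [0, 0, 0.2, 0.9, 0.04, 0, 1], [0, 0, 0.1, 0.9, 0.04, 0, 1], [0, 0, 0, 0.9, 0.04, 0, 1], [0, 0, 0, 0.9, 0.04, 0, 1], [0, 0, 0, 0.9, 0.04, 0, 1], [0, -0.2, 0, 0.9, 0.04, 0, 1]]
  ]
}}

```text
clock: 23.57
ee_pos: [0.5778, 0.138, 0.2472]
orientation: [0.186, 0.665, 0.7, -0.181]
force: [-0.6, 0.3, -3.5]
width: 0.0599
finger_force: 58.0
```

>>> {"method": "jog_arm", "body": {
  "steps": [
    [[0, -0.4, 0, 0.9, 0.04, 0, 1], [0, -0.6, 0, 0.9, 0.04, 0, 1], [0, -0.7, 0, 0.9, 0.04, 0, 1], [0, -0.7, 0, 0.9, 0.04, 0, 1], [0, -0.7, 0, 0.9, 0.04, 0, 1], [0, -0.7, 0, 0.9, 0.04, 0, 1], [0, -0.6, 0, 0.9, 0.04, 0, 1], [0, -0.4, 0, 0.2, 0.01, 0, 1]]
  ]
}}

```text
clock: 24.23
ee_pos: [0.5763, -0.063, 0.2483]
orientation: [0.002, 0.692, 0.722, -0.003]
force: [-0.4, -1.6, -3.5]
width: 0.0598
finger_force: 58.0
```

```bash
python3 -c "
from h import *
from scipy.spatial.transform import Rotation as R
state()
q=sensors.get_obs()['orientation'];g=R.from_quat([.69,.724,0,0]);print((g*R.from_quat([q[1],q[2],q[3],q[0]]).inv()).as_rotvec()/.08)
cv2.imwrite('pics/t7.png',cv2.resize(eyes.grab_frame('top')[150:320,150:420],None,fx=2.5,fy=2.5))"
```

```text
clock 24.2333
ee_pos [ 0.5763 -0.063   0.2483]
orientation [ 0.0016  0.692   0.7219 -0.0032]
force [-0.3822 -1.5503 -3.4769]
moment [-0.1806  0.1112 -0.0206]
width 0.0598
joint_positions [-0.4427  0.38    0.6352  1.6922 -0.2358  1.15    0.2981]
[ 0.08421194 -0.02620655  0.07102004]
```

View pics/t7.png

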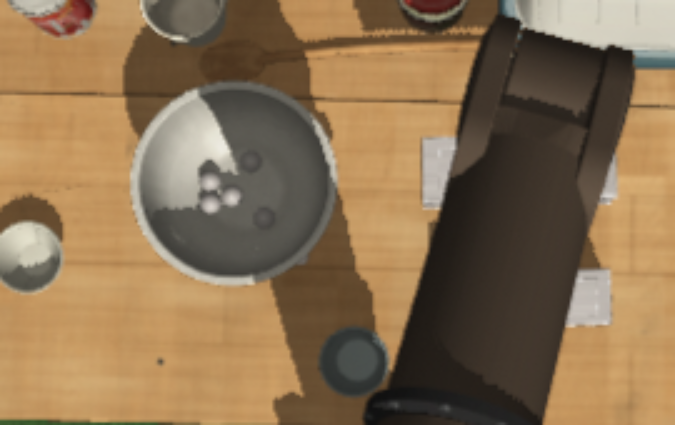

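All five balls lie in the bowl, at crop (210,183), (210,204), (232,197), (250,160) and (264,217). I'll set the tin down.

>>> {"method": "jog_arm", "body": {
  "steps": [
    [[0, 0, -0.4, 0.08, -0.03, 0.06, 1], [0, 0, -0.8, 0, 0, 0, 1], [0, 0, -0.9, 0, 0, 0, 1], [0, 0, -0.9, 0, 0, 0, 1], [0, 0, -0.8, 0, 0, 0, 1], [0, 0, -0.5, 0, 0, 0, 1], [0, 0, -0.2, 0, 0, 0, 1], [0, 0, 0, 0, 0, 0, 1]]
  ]
}}

```text
clock: 24.95
ee_pos: [0.5761, -0.0557, 0.0654]
orientation: [-0.001, 0.687, 0.727, -0.003]
force: [0.3, -0.1, -3.3]
width: 0.0598
finger_force: 58.0
```

```bash
python3 -c "
from h import *
eyes.grab_frame('top');eyes.grab_frame('top');state()"
```

```text
clock 25.05
ee_pos [ 0.5783 -0.056   0.0681]
orientation [ 7.000e-04  6.872e-01  7.265e-01 -8.000e-04]
force [ 0.445  -0.0972 -2.3338]
moment [-0.0526  0.0266 -0.008 ]
width 0.0598
joint_positions [-0.3543  0.5822  0.5171  1.8814 -0.3937  0.78    0.4318]
```

>>> {"method": "jog_arm", "body": {
  "steps": [
    [[0, 0, -0.4, 0, 0, 0, 1], [0, 0, -0.4, 0, 0, 0, 1], [0, 0, -0.2, 0, 0, 0, 1], [0, 0, -0.1, 0, 0, 0, 1], [0, 0, 0, 0, 0, 0, 1], [0, 0, 0, 0, 0, 0, 1]]
  ]
}}

```text
clock: 25.55
ee_pos: [0.5784, -0.0558, 0.0241]
orientation: [0.001, 0.687, 0.726, -0.0]
force: [-0.5, -0.9, -3.3]
width: 0.0598
finger_force: 58.0
```

>>> {"method": "jog_arm", "body": {
  "steps": [
    [[0, 0, -0.04, 0, 0, 0, 1], [0, 0, 0, 0, 0, 0, 1], [0, 0, 0, 0, 0, 0, -1], [0, 0, 0, 0, 0, 0, -1], [0, 0, 0, 0, 0, 0, -1], [0, 0, 0, 0, 0, 0, -1], [0, 0, 0, 0, 0, 0, -1], [0, 0, 0, 0, 0, 0, -1]]
  ]
}}

```text
clock: 26.22
ee_pos: [0.5778, -0.0556, 0.0216]
orientation: [0.0, 0.687, 0.726, -0.001]
force: [0.1, 0.3, -0.3]
width: 0.0905
finger_force: 0.0
```

>>> {"method": "jog_arm", "body": {
  "steps": [
    [[0, 0, 0.3, 0, 0, 0, -1], [0, 0, 0.7, 0, 0, 0, -1], [0, 0, 0.9, 0, 0, 0, -1], [0, 0, 0.9, 0, 0, 0, -1], [0, 0, 0.9, 0, 0, 0, -1], [0, 0, 0.9, 0, 0, 0, -1], [0, 0, 0.4, 0, 0, 0, -1], [0, 0, 0, 0, 0, 0, -1]]
  ]
}}

```text
clock: 26.88
ee_pos: [0.5799, -0.0564, 0.2268]
orientation: [0.003, 0.687, 0.726, 0.002]
force: [0.5, -0.2, 0.9]
width: 0.0913
finger_force: 0.0
```

```bash
python3 -c "
from h import *
state()
cv2.imwrite('pics/s8.png',eyes.grab_frame('side'))"
```

```text
clock 26.8833
ee_pos [ 0.5799 -0.0564  0.2268]
orientation [0.0029 0.6874 0.7263 0.0019]
force [ 0.4729 -0.1707  0.8622]
moment [-0.1352 -0.0012  0.0138]
width 0.0913
joint_positions [-0.4433  0.3987  0.6271  1.7227 -0.2587  1.0969  0.319 ]
```

View pics/s8.png

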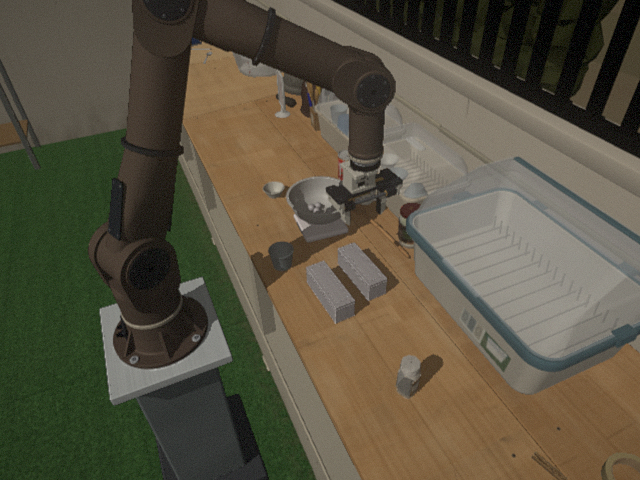

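Both tins stand flat at (330,290) and (362,270), the balls are in the bowl at (318,207), and the cup (281,256), shaker (409,376) and dip bowl (274,188) haven't moved. The arm touches nothing, so I'm handing in.

```bash
python3 -c "
from cell import workorder
print(workorder.job_done())"
```

```text
the job is handed in; nothing more can be done
None
```

The tilt test showed the far tin held the five balls (0.21 N m shift against 0.04 for the near tin); all five are now in the bowl on the scale, the other tin was never poured, both tins stand flat, and the job was handed in at about 27 s.

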